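# Push a compound bar through the flap of a feed chute

### The arm

A 6-joint arm with a two-finger parallel gripper is mounted at the origin on a cart in front of the work surface, level with it; the furniture and walls round the work are solid. World frame = base frame: x ahead of the robot, y to its left, z up, the work surface at z = 0. Lengths are in m, angles in rad, forces in N, time in s.
With the tool pointing down it reaches from about 0.35 to 0.775 m from the base axis. Payload 5.5 kg.
Tool frame: the origin (TCP) lies at the very end of the fingers, on their centre line; the grasp point (between the pads) lies 19 mm behind it; z points along the fingers, y is the line along which they close (so a half turn about z gives the same grasp; the last joint's range is limited). The gripper opens to 85 mm and grips with 20 to 120 N. Pads are 22 mm wide; open, the fingers measure 114 mm over their backs; the gripper's body (76 mm by 85 mm) begins 54 mm behind the grasp point. The pads swing forward as they close: fully open they stand 13 mm farther back than shut.
Start: joints at [-1.293, 0.313, 0.046, 1.304, 0, 1.431], TCP at [0.233, -0.526, 0.231] pointing down, gripper open.
Joint ranges: [-2.76, 2.76], [-0.86, 1.69], [-1.03, 1.26], [-2.2, 2.34], [-1.47, 1.5], [-3.14, 3.14]. Speed limits (rad/s): [2.57, 2.57, 3.14, 3.14, 3.14, 3.14].

### API

Orientations are given as a unit quaternion [w, x, y, z].
In Python, from workcell import env, imaging, ticket gives the robot as it stands. The module is installed in compiled form; this text tells all that it offers.
- The arm moves only by the tool apply_moves, never from a script. Its argument "rows" is a list of rows, each an object with "xyz": the shift along the tool's x, y, z in mm, a list of three; "turn": the turn, a rotation vector about the tool's x, y, z in rad, a list of three; "grip": the opening, from 0 (shut) to 1 (fully open). A call has 1 to 12 rows; each row is the pose to reach, as a shift and turn from the pose commanded when the call began, along the tool's axes at that moment; what a row does not reach only later rows make up. A row lasts 1/12 s, in which the tool goes at most 41.7 mm and 7.16 degrees, less where a joint would pass 70% of its speed; a pose out of reach is approached as far as the arm can. A call with a gripper value outside its range is refused whole. The fingers move at their own pace and stop on an object; "force" is the grip in N (left out, the last holds). Time passes only in rows, so rows that repeat a pose let the fingers close. It gives the time, the measured TCP pose, the force, the opening and the grip force at its end, in the units of the state.
- env.get_state(): the state, without advancing time (a new reading comes with each control period).
- imaging.read_camera(name): name is "scene" or "side" or "wrist"; returns a dict with "color" (384x512x3 uint8, blue, green, red), "z_map" (384x512 float32, m along the optical axis (not along the pixel's ray), 0 where there is no reading), "camera_matrix" (3x3 intrinsics, pixels), "view" (4x4, takes a point from world to camera coordinates). Camera axes: x right, y down, z forward; pixel columns grow to the right and rows downward; lengths in m; the calibration is good to about 2 mm. A picture is of the moment at which its call begins.
- ticket.hand_in(): hands the job in; it is judged then, once.
The state is a dict: "clock": time; "joint_pos": joint angles; "qvel": joint speeds; "tau": joint torques, N m; "tcp_pos": TCP position; "orientation": TCP orientation; "wrist_force": force on the tool from outside, world axes, zero at the start; "ft_torque": the same for the moment, N m; "finger_gap": finger opening in m; "grip_force": force on a finger pad.
Only numpy, scipy, OpenCV 4.12 (cv2) and the standard library are available. Lean on these libraries where they do the work, as an engineer would, in place of code of your own. Each camera call takes 0.05 s, during which the arm holds its last target. There are 200 camera calls.

### The job

Push the bar of polishing compound that lies on the deck of the feed chute along the deck with your fingertips and in through the hanging flap, until it runs down into the catch tray by itself; then draw your fingers back so that the flap falls shut. Only push the bar, never lift or carry it, and leave the things round the chute where they are.

Things in the scene. Friction and masses are not known exactly. Their poses are not given: they have to be found in the camera images.
- chute: Fixed sheet-metal feed chute. Origin on the bench under the flap line, mid-width; +x is the way parts travel (from the robot's left to its right), z up. Level deck, top 60 mm above the bench, x = -230 to +16 mm, 116 mm wide (66 past x = -25), open at the -x end, 8 mm side lips. 22 mm high guide walls then narrow the lane from 109 mm (x = -78) to 61 mm (x = -20). Axes same for its points.
- mouth (a point): Point on the chute's deck under the flap's hinge rod. The rod crosses the lane 48 mm above the deck (with its tube 9 mm thick), nothing is above it. Cheeks 63 mm apart carry it, from x = -22 to +40 mm of this point, tops 55 mm above the deck. From x = -26 on the deck is slippery.
- deck_end (a point): Middle of the deck's inner edge, 16 mm past the flap line. From here a slippery slide falls at 25 degrees for 107 mm. A part whose middle is pushed past this edge by some millimetres tips on to the slide and runs down into the tray by itself.
- tray (a point): Point on the catch tray's floor, mid-width, 190 mm past the flap line, 10 mm above the bench. The level floor runs from 67 mm before this point to a rubber bumper 48 mm after it; tray sides 63 mm apart and 55 mm high, open above.
- flap (a joint): Angle of the flap (rad), a plain steel plate 58 mm wide and 38 mm long, 35 g, smooth, hanging from the rod to 10 mm above the deck and swinging freely. 0 = hanging shut on its stop; it grows to 1.5 as the lower edge is pushed inwards (chute's +x). It does not open the other way. It falls shut by its own weight as soon as nothing holds it.
- bar_centre (a point): Centre of the bar to be fed: a plain rectangular bar of polishing compound, 86 mm long, 39 mm wide, 27 mm high, about 0.16 kg, lying flat and loose on the infeed deck, roughly lengthwise but somewhat crooked and off the middle. Its long side is the point's y axis (either end may lead), z is up. It slides on the deck under about 1 N.
- small_bar: Bystander: a smaller compound bar, 71 x 36 x 23 mm, on the bench just past the end of the tray. Origin at the centre of its underside.
- pot: Bystander: round lidded pot, 63 mm across, 34 mm high, on the bench on the far side of the infeed deck. Origin at the centre of its underside.
- nippers: Bystander: small nippers, 82 x 36 x 11 mm, lying on the bench beside the tray, on the robot's side. Origin at the centre of the underside.
- block: Bystander: flat pale soldering block, 110 x 67 x 19 mm, on the bench to the left of the infeed end. Origin at the centre of its underside.
- handle: Bystander: turned wooden tool handle, 117 mm long, 39 mm thick, on the bench at the far right. Origin at the centre of its underside.
- roll: Bystander: roll of masking tape lying flat, 104 mm across, 25 mm high, on the bench at the far left. Origin at the centre of its underside.
- bar: The same bar as the point bar_centre, but with its origin at the centre of its underside (13.5 mm below the point); same axes.
Things that resemble listed ones, but are neither listed nor needed, are in the scene too. There is more than one size of the bar; the job needs the smaller.

How it is judged:
On the way, in this order (a step that is already met when the one before it is completed fails the run):
1. the bar, on its way through the mouth, has swung the flap open with the fingers pushing it (value of joint flap above 0.4 rad and x of bar_centre in the frame of chute between -0.045 and 0.04 m and contact force between the fingers and bar above 0.05 N), for 0.05 s.
2. the bar has run down into the catch tray (x of bar_centre in the frame of chute above 0.13 m and z of bar_centre in the frame of chute below 0.045 m), for 0.2 s.
At the end, for the whole second after the job is handed in: The bar lies at rest in the catch tray (its centre at least 130 mm past the flap line, inside the tray walls, less than 45 mm above the bench) and the flap hangs shut (within 0.1 rad) and still (all of step 2 and x of bar_centre in the frame of chute below 0.24 m and y of bar_centre in the frame of chute between -0.035 and 0.035 m and value of joint flap below 0.1 rad and velocity of joint flap below 0.2 rad/s and linear speed of bar below 0.02 m/s); the robot touches nothing.
It fails at once if the bar is lifted more than 12 mm off the deck (z of bar_centre in the frame of chute above 0.0855 m).
It fails at once if one of the things round the chute (small bar, pot, nippers, soldering block, turned handle, tape roll) is moved more than 15 mm (distance of any of small_bar, pot, nippers, block, handle, roll from where it was at the start of the episode above 0.015 m).
It also fails if it takes over 45 s, if anything falls off the work surface, if the arm or the gripper's body presses on something with over 40 N, if the wrist force passes 120 N, or if a joint passes its speed limit or range.

## Working session

There is one attempt and no reset: what is moved stays moved. The work goes in short steps, Python scripts to look and compute and a tool call to move; the robot and the scene stay as the last step left them, time stands still between calls to the robot, and variables do not carry over. Pictures are saved under pics/ and viewed, at most 10 in all, crops included, and the job is handed in when it is done.

Besides the shell and the picture viewer there is one more tool, called in YAML: its name, and indented under it one key for each argument. apply_moves: Moves the arm, as the interface text tells. Its arguments: {"type":"object","properties":{"rows":{"type":"array"},"force":{"type":"number"}},"required":["rows"]}

```bash
mkdir -p pics
cat > h.py <<'E'
import numpy as np, cv2
from workcell import env, imaging, ticket
def snap(n,f):
    r=imaging.read_camera(n); cv2.imwrite('pics/'+f+'.png',r['color']); np.savez('/tmp/'+f+'.npz',**r); return r
def load(f): return np.load('/tmp/'+f+'.npz')
def cloud(r):
    z=r['z_map']; K=r['camera_matrix']; v,u=np.indices(z.shape)
    P=np.stack([(u-K[0,2])/K[0,0]*z,(v-K[1,2])/K[1,1]*z,z],-1)
    T=np.linalg.inv(r['view']); W=P@T[:3,:3].T+T[:3,3]; W[z==0]=np.nan; return W
E
python3 - <<'E'
from h import *
print(env.get_state())
a=snap('scene','s1');b=snap('side','d1')
for r in(a,b): print(np.linalg.inv(r['view'])[:3].round(3).tolist())
E
```

```text
{'clock': 0.0, 'joint_pos': array([-1.29260230e+00,  3.14008740e-01,  4.49588494e-02,  1.30360259e+00,
       -2.76194471e-05,  1.43122166e+00]), 'qvel': array([-0.00012968, -0.00112217,  0.00071614,  0.0002367 , -0.0001766 ,
        0.00250136]), 'tau': array([-1.52646339e-04, -4.80630434e+01,  2.98531651e+01,  1.94874202e-02,
       -9.04740364e-05, -2.01066001e-06]), 'tcp_pos': array([ 0.23314194, -0.52504134,  0.2303959 ]), 'orientation': array([-9.24893959e-04,  9.78262451e-01,  2.07368549e-01, -7.80499025e-05]), 'wrist_force': array([-0.43493458, -0.69793514,  0.01796301]), 'ft_torque': array([-0.02569429, -0.02669054, -0.03506978]), 'grip_force': 0.0, 'finger_gap': 0.0852455420345665}
[[-0.602, -0.552, 0.576, -0.113], [-0.798, 0.428, -0.424, 0.505], [-0.013, -0.715, -0.699, 0.896]]
[[0.997, -0.059, 0.044, 0.504], [-0.069, -0.553, 0.83, -1.268], [-0.025, -0.831, -0.556, 0.931]]
```

View pics/s1.png

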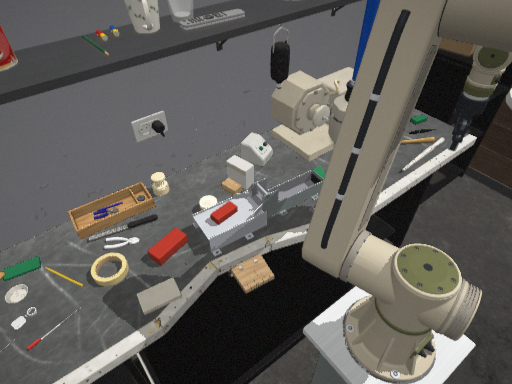

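View pics/d1.png

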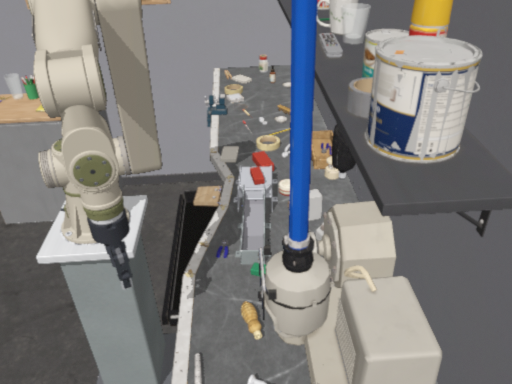

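The scene camera shows the target bar on the deck at about (224,211). A larger bar lies on the bench at (168,245), and the chute runs to the upper right. The side camera looks along the chute, with the bar at (258,175) and the flap end near (255,195).

Run:
```python
from h import *
a=load('s1');b=load('d1')
A=a['color'][160:260,180:340];B=b['color'][145:275,215:335]
c=np.vstack([cv2.resize(A,(480,300),interpolation=2)])
d=cv2.resize(B,(480*300//300*300//480,325),interpolation=2)
d=cv2.resize(B,(300,325),interpolation=2)
c=cv2.copyMakeBorder(c,0,25,0,0,cv2.BORDER_CONSTANT)
cv2.imwrite('pics/c1.png',np.hstack([c,d]))
for n,r in(('s',a),('d',b)):
    W=cloud(r);C=r['color'].astype(int)
    red=(C[...,2]>110)&(C[...,1]<70)&(C[...,0]<70)
    k,l,s,ce=cv2.connectedComponentsWithStats(red.astype('uint8'))
    for i in range(1,k):
        if s[i,4]<20: continue
        m=l==i;P=W[m];P=P[~np.isnan(P[:,0])]
        if len(P)==0: continue
        zt=np.percentile(P[:,2],90);T=P[P[:,2]>zt-.006]
        print(n,ce[i].round(),s[i,4],'ztop',zt.round(3),cv2.minAreaRect((T[:,:2]*1000).astype('float32')))
    # deck and rim
    for lo,hi in((.05,.066),(.066,.075),(.075,.09),(.1,.12)):
        m=(W[...,2]>lo)&(W[...,2]<hi)&(W[...,0]>.3)&(W[...,0]<.75)&(W[...,1]>-.45)&(W[...,1]<.4)&~red
        P=W[m]; print(n,lo,len(P),cv2.minAreaRect((P[:,:2]*1000).astype('float32')) if len(P)>5 else '')
```

```text
s [ 5. 49.] 304 ztop 0.624 ((825.3705444335938, 471.7735900878906), (3.817589044570923, 28.90853500366211), 57.45176315307617)
s [98. 32.] 22 ztop 0.578 ((863.9996337890625, 265.41070556640625), (8.849344253540039, 28.239622116088867), 85.61814880371094)
s [224. 212.] 281 ztop 0.087 ((556.24853515625, 131.1804962158203), (33.3013801574707, 79.80175018310547), 8.493389129638672)
s [168. 245.] 689 ztop 0.039 ((592.0755004882812, 321.6593017578125), (53.22465133666992, 117.60433197021484), 16.167123794555664)
s [ 34. 344.] 36 ztop 0.01 ((529.547119140625, 735.4375), (5.401538372039795, 30.58214569091797), 14.784619331359863)
s 0.05 1884 ((616.6604614257812, -113.73077392578125), (671.3919067382812, 266.5111999511719), 89.9615249633789)
s 0.066 279 ((643.4921875, -94.96875), (242.37294006347656, 689.4325561523438), 15.79128360748291)
s 0.075 349 ((637.94287109375, -136.43014526367188), (248.52755737304688, 630.0150756835938), 5.7189412117004395)
s 0.1 275 ((630.8587646484375, -205.61541748046875), (164.7273406982422, 487.71295166015625), 14.895991325378418)
d [418.  33.] 53 ztop 0.715 ((836.4503784179688, -465.1662292480469), (12.667272567749023, 45.88959503173828), 47.9742317199707)
d [259. 160.] 104 ztop 0.039 ((588.3536987304688, 313.2733154296875), (40.47406005859375, 108.48126983642578), 16.06358528137207)
d [257. 177.] 80 ztop 0.088 ((557.5007934570312, 114.78120422363281), (28.560558319091797, 66.5074462890625), 7.837673187255859)
d 0.05 960 ((617.203369140625, -22.075363159179688), (263.67236328125, 482.2884216308594), 0.4558793008327484)
d 0.066 105 ((563.4727172851562, 12.205673217773438), (172.6896514892578, 361.775390625), 43.591983795166016)
d 0.075 241 ((665.204345703125, -125.67489624023438), (207.05007934570312, 628.9766845703125), 29.196199417114258)
d 0.1 110 ((612.2720947265625, -220.43582153320312), (88.67870330810547, 491.8033447265625), 19.313478469848633)
```

View pics/c1.png

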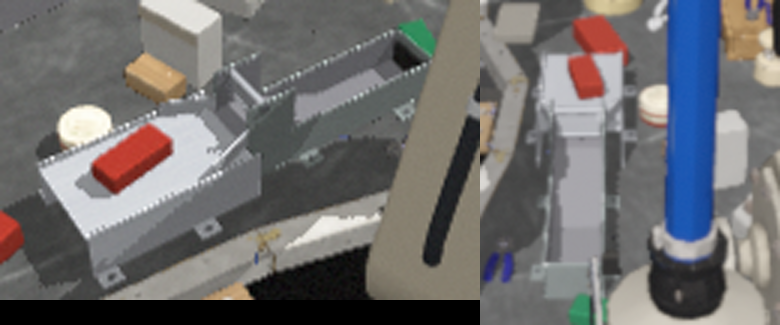

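apply_moves:
  rows:
    - {"xyz":[20,-20,-40],"turn":[0,0,-0.1],"grip":1}
    - {"xyz":[45,-43,-65],"turn":[0,0,-0.2],"grip":1}
    - {"xyz":[73,-70,-80],"turn":[0,0,-0.3],"grip":0.3}
    - {"xyz":[100,-97,-95],"turn":[0,0,-0.4],"grip":0.2}
    - {"xyz":[128,-124,-110],"turn":[0,0,-0.5],"grip":0.2}
    - {"xyz":[156,-150,-120],"turn":[0,0,-0.6],"grip":0.2}
    - {"xyz":[184,-177,-130],"turn":[0,0,-0.7],"grip":0.2}
    - {"xyz":[212,-204,-130],"turn":[0,0,-0.8],"grip":0.2}
    - {"xyz":[240,-231,-130],"turn":[0,0,-0.9],"grip":0.2}
    - {"xyz":[268,-257,-130],"turn":[0,0,-1.0],"grip":0.2}
    - {"xyz":[296,-284,-130],"turn":[0,0,-1.1],"grip":0.2}
    - {"xyz":[324,-311,-130],"turn":[0,0,-1.15],"grip":0.2}

```text
clock: 1.1
tcp_pos: [0.4033, -0.1079, 0.3612]
orientation: [0.0, 0.707, 0.708, -0.0]
wrist_force: [1.3, -1.4, 0.0]
finger_gap: 0.0173
grip_force: 0.0
```

apply_moves:
  rows:
    - {"xyz":[35,16,0],"turn":[0,0,0],"grip":0.2}
    - {"xyz":[70,32,0],"turn":[0,0,0],"grip":0.2}
    - {"xyz":[105,49,0],"turn":[0,0,0],"grip":0.2}
    - {"xyz":[140,66,0],"turn":[0,0,0],"grip":0.2}
    - {"xyz":[175,82,0],"turn":[0,0,0],"grip":0.2}
    - {"xyz":[205,96,0],"turn":[0,0,0],"grip":0.2}
    - {"xyz":[225,105,0],"turn":[0,0,0],"grip":0.2}
    - {"xyz":[228,107,0],"turn":[0,0,0],"grip":0.2}
    - {"xyz":[228,107,0],"turn":[0,0,0],"grip":0.2}

```text
clock: 1.85
tcp_pos: [0.511, 0.119, 0.3603]
orientation: [-0.0, 0.707, 0.707, -0.001]
wrist_force: [-0.3, 0.2, 0.3]
finger_gap: 0.017
grip_force: 0.0
```

Run:
```python
from h import *
r=snap('wrist','w1');s=env.get_state();print(s['tcp_pos'],s['joint_pos'],s['wrist_force'])
print(np.linalg.inv(r['view'])[:3].round(3).tolist(), r['camera_matrix'].tolist())
cv2.imwrite('pics/w1b.png',cv2.resize(r['color'],(768,576)))
```

```text
[0.51069266 0.11801559 0.36060534] [ 7.41608838e-02  2.13890578e-01  2.28117461e-01  1.58659628e+00
 -4.91374772e-04  1.64666435e+00] [ 0.17276636  0.03924905 -0.11774482]
[[1.0, 0.001, -0.001, 0.512], [0.0, -0.962, -0.274, 0.189], [-0.001, 0.274, -0.962, 0.503]] [[342.9883122455422, 0.0, 249.2883664405466], [0.0, 342.9883122455422, 190.1788898017171], [0.0, 0.0, 1.0]]
```

View pics/w1b.png

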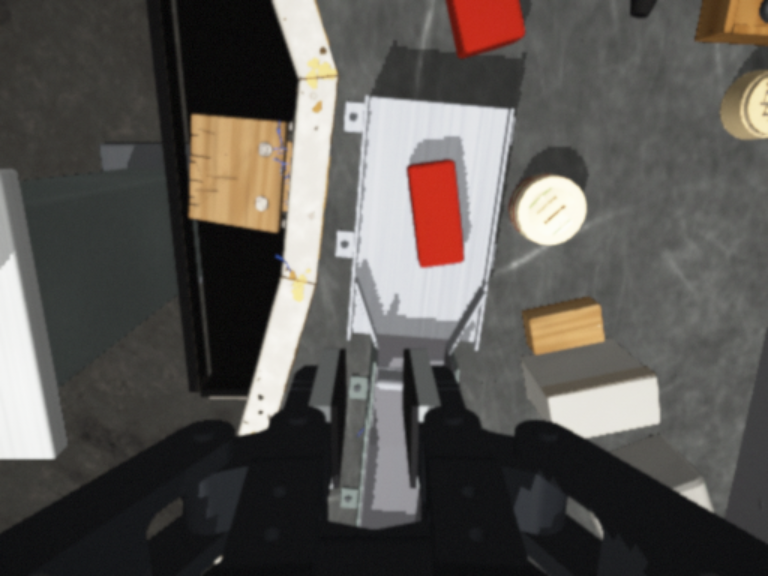

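The wrist view shows the bar's top corners at about (409,165), (453,159), (464,262) and (421,267). The deck's lip ends are at (370,97), (514,108), (349,338) and (477,348), and the pot is at (549,209), clear of the deck.

```bash
cat >> h.py <<'E'
def proj(r,uv,z,s=1.5):
    T=np.linalg.inv(r['view']); uv=np.array(uv,float)/s
    d=np.c_[cv2.undistortPoints(uv.reshape(-1,1,2),r['camera_matrix'],None)[:,0],np.ones(len(uv))]@T[:3,:3].T
    return T[:3,3]+d*((z-T[2,3])/d[:,2])[:,None]
E
python3 - <<'E'
from h import *
r=load('w1')
L=proj(r,[(370,97),(514,108),(349,338),(477,348)],.068); print('lips',L.round(4).tolist())
for a,b in((0,2),(1,3)): d=L[b]-L[a];print('ang',np.degrees(np.arctan2(d[0],-d[1])),np.hypot(*d[:2]))
W=cloud(r);C=r['color'].astype(int)
red=(C[...,2]>110)&(C[...,1]<70)&(C[...,0]<70)&(W[...,2]>.08)
print('bar',cv2.minAreaRect((W[red][:,:2]*1000).astype('float32')),W[red][:,2].mean())
B=proj(r,[(409,165),(453,159),(464,262),(421,267)],.087);print(B.round(4).tolist(),B.mean(0))
dk=(abs(W[...,2]-.06)<.004)&(W[...,0]>.44)&(W[...,0]<.66)&(W[...,1]>-.1)&(W[...,1]<.3)
print('deck z',np.median(W[dk][:,2]));
# lane edges per y slice
for y in np.arange(.0,.23,.02):
    m=dk&(abs(W[...,1]-y)<.005); X=W[m][:,0]
    if len(X)>5: print(y.round(2),np.percentile(X,[1,99]).round(4))
print('deck ymax',np.nanmax(W[dk][:,1]))
E
```

```text
lips [[0.5078, 0.221, 0.068], [0.623, 0.2128, 0.068], [0.4884, 0.0153, 0.068], [0.6049, 0.0057, 0.068]]
ang -5.3792965028099395 0.2065913812117652
ang -5.009216545747299 0.20785947932215354
bar ((561.304443359375, 130.39572143554688), (36.96208953857422, 82.27513885498047), 8.166193008422852) 0.08673313597276612
[[0.5386, 0.1691, 0.087], [0.5731, 0.1738, 0.087], [0.5858, 0.0906, 0.087], [0.5502, 0.0863, 0.087]] [0.56190946 0.12996042 0.087     ]
deck z 0.0605222267246974
0.0 [0.5103 0.5769]
0.02 [0.491  0.6039]
0.04 [0.4916 0.6047]
0.06 [0.4944 0.6057]
0.08 [0.4959 0.6087]
0.1 [0.4974 0.6103]
0.12 [0.4989 0.6117]
0.14 [0.5003 0.6139]
0.16 [0.5017 0.6156]
0.18 [0.5043 0.6166]
0.2 [0.5056 0.6188]
0.22 [0.5069 0.5836]
deck ymax 0.22132418833589526
```

apply_moves:
  rows:
    - {"xyz":[35,20,0],"turn":[0,0,0.05],"grip":0.2}
    - {"xyz":[70,42,15],"turn":[0,0,0.09],"grip":0.2}
    - {"xyz":[92,56,45],"turn":[0,0,0.09],"grip":0.2}
    - {"xyz":[92,56,80],"turn":[0,0,0.09],"grip":0.2}
    - {"xyz":[92,56,115],"turn":[0,0,0.09],"grip":0.2}
    - {"xyz":[92,56,150],"turn":[0,0,0.09],"grip":0.2}
    - {"xyz":[92,56,185],"turn":[0,0,0.09],"grip":0.2}
    - {"xyz":[92,56,215],"turn":[0,0,0.09],"grip":0.2}
    - {"xyz":[92,56,240],"turn":[0,0,0.09],"grip":0.2}
    - {"xyz":[92,56,260],"turn":[0,0,0.09],"grip":0.2}
    - {"xyz":[92,56,270],"turn":[0,0,0.09],"grip":0.2}
    - {"xyz":[92,56,270],"turn":[0,0,0.09],"grip":0.2}

```text
clock: 2.9
tcp_pos: [0.5653, 0.2077, 0.089]
orientation: [-0.001, 0.74, 0.673, -0.002]
wrist_force: [0.1, 0.4, -1.0]
finger_gap: 0.0168
grip_force: 0.0
```

Run:
```python
from h import *
r=snap('wrist','w2');s=env.get_state();print(s['tcp_pos'],s['orientation'],s['wrist_force'],s['joint_pos'])
a=snap('scene','s2')
cv2.imwrite('pics/c2.png',np.hstack([r['color'][:,50:430],cv2.resize(a['color'][150:278,180:320],(420,384),interpolation=2)]))
```

```text
[0.56653936 0.20829216 0.09085053] [-4.07300974e-04  7.39737041e-01  6.72895279e-01 -9.41866105e-04] [-0.66937953 -0.32018355  0.1841622 ] [ 2.19505337e-01  4.43556122e-01 -1.15281947e-01  1.01399807e+00
 -2.26228570e-04  1.88486570e+00]
```

View pics/c2.png

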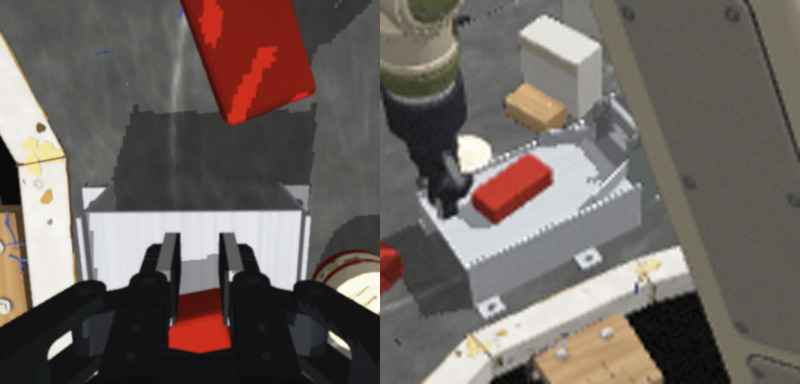

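The fingers stand behind the bar's rear end, square to the chute, and nothing touches yet. Next I lower them and push in part way.

apply_moves:
  rows:
    - {"xyz":[0,0,10],"turn":[0,0,0],"grip":0.2}
    - {"xyz":[0,0,18],"turn":[0,0,0],"grip":0.2}
    - {"xyz":[-8,0,18],"turn":[0,0,0],"grip":0.2}
    - {"xyz":[-16,0,18],"turn":[0,0,0],"grip":0.2}
    - {"xyz":[-24,0,18],"turn":[0,0,0],"grip":0.2}
    - {"xyz":[-32,0,18],"turn":[0,0,0],"grip":0.2}
    - {"xyz":[-40,0,18],"turn":[0,0,0],"grip":0.2}
    - {"xyz":[-48,0,18],"turn":[0,0,0],"grip":0.2}
    - {"xyz":[-56,0,18],"turn":[0,0,0],"grip":0.2}
    - {"xyz":[-64,0,18],"turn":[0,0,0],"grip":0.2}
    - {"xyz":[-72,0,18],"turn":[0,0,0],"grip":0.2}
    - {"xyz":[-78,0,18],"turn":[0,0,0],"grip":0.2}

```text
clock: 4.0
tcp_pos: [0.56, 0.131, 0.0735]
orientation: [0.0, 0.739, 0.673, 0.0]
wrist_force: [-1.0, 1.4, -0.3]
finger_gap: 0.0174
grip_force: 0.6
```

```bash
cat >> h.py <<'E'
O=np.array([.5446,-.0122]);X=np.array([-.0906,-.9959]);Y=np.array([.9959,-.0906])
def ch(p): p=np.asarray(p)[...,:2]-O; return np.stack([p@X,p@Y],-1)*1000
def bar(n,r):
    W=cloud(r);C=r['color'].astype(int)
    red=(C[...,2]>90)&(C[...,1]<70)&(C[...,0]<70)&(W[...,2]>.08)&(W[...,2]<.1)&(abs(W[...,0]-.56)<.1)
    if red.sum()>10: print(n,red.sum(),cv2.minAreaRect(ch(W[red]).astype('float32')))
E
python3 - <<'E'
from h import *
s=env.get_state();print(ch(s['tcp_pos']),s['tcp_pos'],s['wrist_force'])
a=snap('scene','s3');b=snap('side','d3');
for n,r in(('s0',load('s1')),('s',a),('d0',load('d1')),('d',b)): bar(n,r)
cv2.imwrite('pics/c3.png',np.hstack([cv2.resize(a['color'][150:250,200:300],(400,400),interpolation=2),cv2.resize(b['color'][145:225,215:295],(400,400),interpolation=2)]))
E
```

```text
[-144.04552771    2.38825591] [0.5600286  0.13103496 0.07347927] [-1.04805448  1.42596449 -0.28600089]
s0 217 ((-144.18246459960938, -1.3090877532958984), (80.51342010498047, 33.54933166503906), 13.150309562683105)
s 182 ((-92.97190856933594, -11.962987899780273), (79.41980743408203, 33.94977569580078), 3.962796211242676)
d0 47 ((-127.6446304321289, 1.2051410675048828), (66.37335205078125, 28.82693862915039), 13.491144180297852)
d 83 ((-84.43955993652344, -5.919167518615723), (29.99415397644043, 66.99972534179688), 88.89167022705078)
```

View pics/c3.png

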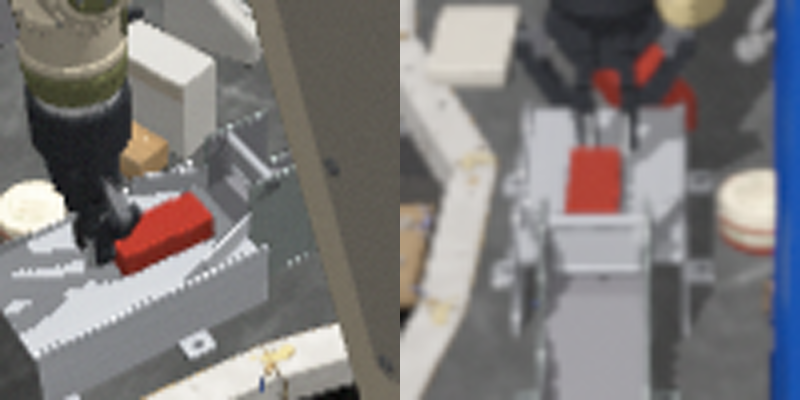

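The bar has turned square to the lane, about 5 mm off to the near side, and sits against both fingers. I push on.

apply_moves:
  rows:
    - {"xyz":[-8,0,0],"turn":[0,0,0],"grip":0.2}
    - {"xyz":[-16,-1,0],"turn":[0,0,0],"grip":0.2}
    - {"xyz":[-24,-1,0],"turn":[0,0,0],"grip":0.2}
    - {"xyz":[-32,-2,0],"turn":[0,0,0],"grip":0.2}
    - {"xyz":[-40,-2,0],"turn":[0,0,0],"grip":0.2}
    - {"xyz":[-48,-2,0],"turn":[0,0,0],"grip":0.2}
    - {"xyz":[-56,-2,0],"turn":[0,0,0],"grip":0.2}
    - {"xyz":[-63,-2,0],"turn":[0,0,0],"grip":0.2}
    - {"xyz":[-70,-2,0],"turn":[0,0,0],"grip":0.2}
    - {"xyz":[-77,-2,0],"turn":[0,0,0],"grip":0.2}
    - {"xyz":[-83,-2,0],"turn":[0,0,0],"grip":0.2}
    - {"xyz":[-88,-2,0],"turn":[0,0,0],"grip":0.2}

```text
clock: 5.1
tcp_pos: [0.5497, 0.0438, 0.0732]
orientation: [0.0, 0.739, 0.673, -0.0]
wrist_force: [-0.2, 1.3, -0.4]
finger_gap: 0.0168
grip_force: 0.2
```

Run:
```python
from h import *
s=env.get_state();print(ch(s['tcp_pos']),s['tcp_pos'],s['wrist_force'])
a=snap('scene','s4');b=snap('side','d4');
for n,r in(('s',a),('d',b)): bar(n,r)
cv2.imwrite('pics/c4.png',np.hstack([cv2.resize(a['color'][150:250,210:310],(400,400),interpolation=2),cv2.resize(b['color'][145:225,215:295],(400,400),interpolation=2)]))
```

```text
[-5.61885556e+01  2.33640085e-02] [0.54971382 0.04375466 0.07324338] [-0.20394984  1.31940869 -0.37126673]
s 65 ((-19.497236251831055, -15.323650360107422), (56.84278869628906, 24.565397262573242), 22.354948043823242)
```

View pics/c4.png

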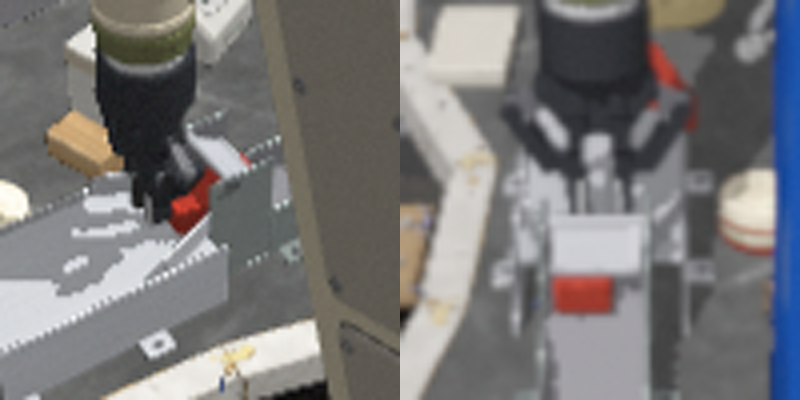

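The flap is swung open by the bar, which shows red beyond it in the side view at about (583,295), with the fingers still behind it. I push the last stretch slowly.

apply_moves:
  rows:
    - {"xyz":[-5,0,0],"turn":[0,0,0],"grip":0.2}
    - {"xyz":[-10,0,0],"turn":[0,0,0],"grip":0.2}
    - {"xyz":[-15,0,0],"turn":[0,0,0],"grip":0.2}
    - {"xyz":[-20,0,0],"turn":[0,0,0],"grip":0.2}
    - {"xyz":[-24,0,0],"turn":[0,0,0],"grip":0.2}
    - {"xyz":[-27,0,0],"turn":[0,0,0],"grip":0.2}
    - {"xyz":[-27,0,0],"turn":[0,0,0],"grip":0.2}
    - {"xyz":[-27,0,0],"turn":[0,0,0],"grip":0.2}

```text
clock: 5.87
tcp_pos: [0.5473, 0.0174, 0.0733]
orientation: [0.0, 0.739, 0.673, -0.0]
wrist_force: [0.3, 0.2, 0.4]
finger_gap: 0.0174
grip_force: 0.0
```

Run:
```python
from h import *
s=env.get_state();print(ch(s['tcp_pos']),s['tcp_pos'],s['wrist_force'])
b=snap('side','d5')
cv2.imwrite('pics/c5.png',cv2.resize(b['color'][145:275,215:335],(480,520),interpolation=2))
```

```text
[-29.69133336  -0.0391503 ] [0.54725098 0.0173724  0.07326736] [0.33002659 0.21053156 0.43459614]
```

View pics/c5.png

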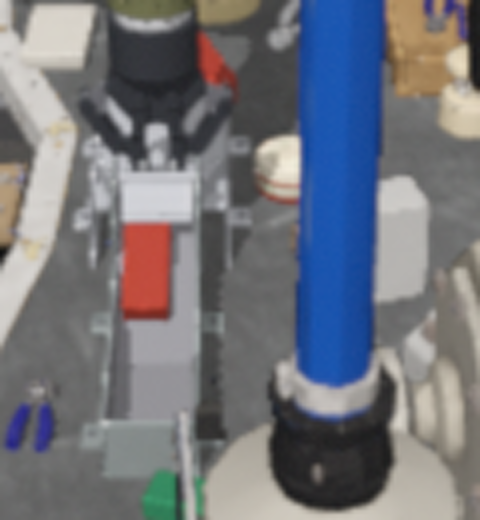

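The bar has tipped onto the slide (145,270) and the finger contact is gone. I draw the fingers back and up while it runs down.

apply_moves:
  rows:
    - {"xyz":[8,0,0],"turn":[0,0,0],"grip":0.2}
    - {"xyz":[20,0,0],"turn":[0,0,0],"grip":0.2}
    - {"xyz":[35,0,0],"turn":[0,0,0],"grip":0.2}
    - {"xyz":[50,0,0],"turn":[0,0,0],"grip":0.2}
    - {"xyz":[65,0,-10],"turn":[0,0,0],"grip":0.2}
    - {"xyz":[80,0,-30],"turn":[0,0,0],"grip":0.2}
    - {"xyz":[90,0,-55],"turn":[0,0,0],"grip":0.2}
    - {"xyz":[95,0,-80],"turn":[0,0,0],"grip":0.2}
    - {"xyz":[95,0,-100],"turn":[0,0,0],"grip":0.2}
    - {"xyz":[95,0,-110],"turn":[0,0,0],"grip":0.2}
    - {"xyz":[95,0,-110],"turn":[0,0,0],"grip":0.2}
    - {"xyz":[95,0,-110],"turn":[0,0,0],"grip":0.2}

```text
clock: 6.92
tcp_pos: [0.5561, 0.1129, 0.183]
orientation: [0.0, 0.739, 0.674, 0.0]
wrist_force: [0.1, 0.2, -0.8]
finger_gap: 0.0172
grip_force: 0.0
```

Run:
```python
from h import *
b=snap('side','d6');W=cloud(b);C=b['color'].astype(int)
red=(C[...,2]>90)&(C[...,1]<70)&(C[...,0]<70)&(abs(W[...,0]-.53)<.08)&(W[...,1]<.05)&(W[...,1]>-.35)
print(red.sum(),cv2.minAreaRect(ch(W[red]).astype('float32')),np.percentile(W[red][:,2],[5,50,95]))
cv2.imwrite('pics/c6.png',cv2.resize(b['color'][145:275,215:335],(480,520),interpolation=2))
```

```text
151 ((184.16082763671875, -8.891382217407227), (64.53426361083984, 36.73170471191406), 1.9293079376220703) [0.03355072 0.03614079 0.03974078]
```

View pics/c6.png

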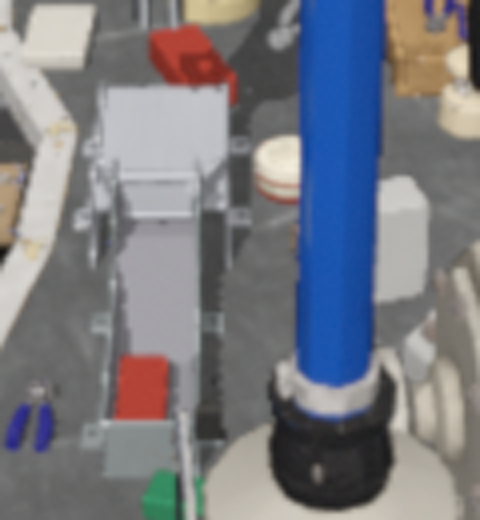

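The bar lies flat in the tray at (142,388), the flap hangs shut, and the neighbouring things haven't moved. I wait a moment for everything to settle, then hand in.

apply_moves:
  rows:
    - {"xyz":[0,0,0],"turn":[0,0,0],"grip":0.2}
    - {"xyz":[0,0,0],"turn":[0,0,0],"grip":0.2}
    - {"xyz":[0,0,0],"turn":[0,0,0],"grip":0.2}
    - {"xyz":[0,0,0],"turn":[0,0,0],"grip":0.2}
    - {"xyz":[0,0,0],"turn":[0,0,0],"grip":0.2}
    - {"xyz":[0,0,0],"turn":[0,0,0],"grip":0.2}
    - {"xyz":[0,0,0],"turn":[0,0,0],"grip":0.2}
    - {"xyz":[0,0,0],"turn":[0,0,0],"grip":0.2}
    - {"xyz":[0,0,0],"turn":[0,0,0],"grip":0.2}
    - {"xyz":[0,0,0],"turn":[0,0,0],"grip":0.2}
    - {"xyz":[0,0,0],"turn":[0,0,0],"grip":0.2}
    - {"xyz":[0,0,0],"turn":[0,0,0],"grip":0.2}

```text
clock: 7.97
tcp_pos: [0.5561, 0.1122, 0.1833]
orientation: [0.0, 0.739, 0.673, -0.0]
wrist_force: [-1.4, 0.3, -0.0]
finger_gap: 0.0171
grip_force: 0.0
```

```bash
python3 -c "
from workcell import ticket
print(ticket.hand_in())"
```

```text
the job is handed in; nothing more can be done
None
```

The bar was pushed in through the flap and ran down into the catch tray, the fingers are drawn back with the flap hanging shut, and the job was handed in at about 8 s; no verdict was returned.

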